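# Unclip the water filter's cover and put it in the steriliser drawer

## Robot

A 7-joint arm with a two-finger parallel gripper is mounted at the origin on a cart in front of the work surface, level with it; the furniture and walls round the work are solid. World frame = base frame: x ahead of the robot, y to its left, z up, the work surface at z = 0. Lengths are in m, angles in rad, forces in N, time in s.
With the tool pointing down it reaches from about 0.35 to 0.9 m from the base axis. Payload 7.2 kg.
Tool frame: the origin (TCP) lies between the finger pads; the fingertips stand robot.tip_extent ahead of it and the grasp point (between the pads) lies 3 mm ahead of it (robot.tip_extent is the distance from the TCP to the fingertips, in m); z points along the fingers, y is the line along which they close (so a half turn about z gives the same grasp; the last joint's range is limited). The gripper opens to 88 mm and grips with 3 to 60 N. Pads are 20 mm wide; open, the fingers measure 115 mm over their backs; the gripper's body (75 mm by 178 mm) begins 61 mm behind the grasp point.
Start: joints at [1.075, 0.411, -0.013, 1.596, 0.006, 1.134, -0.082], TCP at [0.259, -0.569, 0.245] pointing down, gripper open.
Joint ranges: [-2.95, 2.95], [-0.29, 1.99], [-1.47, 1.44], [0.14, 2.54], [-1.03, 4.17], [0.13, 1.85], [-2.86, 2.86]. Speed limits (rad/s): [2.39, 2.39, 3.01, 3.01, 3.14, 3.14, 3.14].

## Interface

Orientations are given as a rotation vector (axis times angle).
In Python, from plant import status, viewer, ticket, robot gives the robot as it stands. The module is installed in compiled form; this text tells all that it offers.
- The arm moves only by the tool move_arm, never from a script. Its argument "targets" is a list that holds one entry, the list of rows, each a list of 5 numbers: the shift along the tool's x, y, z in m, then the turn about the tool's z in rad, then the gripper's target within -1 to 1 (shut at 1, half-way at 0, fully open at -1). A call has 1 to 5 rows; each row shifts and turns the commanded pose from where the row before left it, along the tool's axes as they then stand; what a row does not reach is not made up. A row lasts 1/10 s, in which the tool goes at most 50 mm and 8.59 degrees, less where a joint would pass 70% of its speed; a pose out of reach is approached as far as the arm can. A call with a gripper value outside its range is refused whole. The fingers move at their own pace and stop on an object; "force" is the grip in N (left out, the last holds). Time passes only in rows, so rows that do not move let the fingers close. It gives the time, the measured TCP pose, the force, the opening and the grip force at its end, in the units of the state.
- status.state(): the state, without advancing time (a new reading comes with each control period).
- viewer.capture(name): name is "scene" or "top" or "wrist"; returns the picture (384x512x3 uint8, red, green, blue); there is no depth.
- viewer.calibration(name): a dict with "fx", "fy", "cx", "cy" (pixels), "camera_from_world" (4x4, takes a point from world to camera coordinates). Camera axes: x right, y down, z forward; pixel columns grow to the right and rows downward; lengths in m; the calibration is good to about 2 mm. The wrist camera is an equidistant fisheye: a pixel r from the principal point sees the ray r / f radians off the axis. A picture is of the moment at which its call begins: read the wrist's pose just before it. calibration takes no time and is no camera call; for the wrist camera it gives the pose at the moment of the call.
- ticket.finish_job(): hands the job in; it is judged then, once.
Trained networks look in the newest picture that a camera, given by its name, has taken for a name from the list of things; names that differ only in an ending like _2 or _b are one class to them, and where a whole thing is asked for, a point or a joint stands for the part that bears it (a point fixed in the world has none). Each returns a list of dicts, best first, with "p" (0 to 1); they miss things now and then, are a little off and sometimes report something else, mostly with a low value. They report only what shows in the picture. A call takes as long as a camera call. They do not tell look-alikes from the thing itself.
- viewer.cut_out(camera, label): "region" (384x512 bool, what is visible of it) and "bbox" ([left, top, right, bottom] in pixels, round what is visible of it).
The state is a dict: "t": time; "qpos": joint angles; "joint_velocities": joint speeds; "joint_efforts": joint torques, N m; "position": TCP position; "orientation": TCP orientation; "contact_force": force on the tool from outside, world axes, zero at the start; "torque": the same for the moment, N m; "width": finger opening in m; "grasp_force": force on a finger pad.
Only numpy, scipy, OpenCV 4.12 (cv2) and the standard library are available. Lean on these libraries where they do the work, as an engineer would, in place of code of your own. Each camera call takes 0.05 s, during which the arm holds its last target. There are 200 camera calls.

## Task

The cover of the water filter is due for sterilising: take the salt shaker off it and stand it upright on the bare table top, then squeeze the cover's two snap tabs together to unclip it and lift it off. Lay the cover tabs up, flat on the floor of the steriliser's open drawer, let go, and push the drawer fully shut. Do not topple the shaker, and leave everything else where it stands.

Things in the scene. Friction and masses are not known exactly. Their poses are not given: they have to be found in the camera images.
- housing: Grey water filter housing, fixed, an open-topped box 134 (x) x 110 (y) x 60 mm high, on a 146 x 122 mm foot, with a 13 mm steel nipple low on each y side. Origin: centre of its underside, z up. It stands left or right on the table (the steriliser opposite), turned by up to 0.4 rad. A dial scale (216 mm square, 221 mm high, fixed) stands 0.28 m behind it, along its +x.
- cover: White clip-on cover on the housing: a cap 142 (x) x 118 (y) mm, 22 mm high (54 with its tabs), about 0.2 kg; a 6 mm plate (top at z = 22 mm), skirt round the housing's top with 1.5 mm play. Origin: centre of the skirt's lower edge, 44 mm above the table when clipped on, axes then as the housing's. Hooks on its tabs hold it (1.5 mm play in z); with both squeezed it lifts straight off.
- tabs_mid (a point): On the cover, midway between its two upright tabs, 38 mm above the cover's origin; axes as the cover's. The tabs are blades 26 mm long (x), 5 mm thick, standing 32 mm above the plate (16 mm above to 16 mm below this point), outer faces 28 mm to +y and to -y of it (56 mm apart). Squeezed between the fingers they carry the cover.
- tab_a (a joint): Spring tab on the cover's +y side: 0 = sprung out (clipped), grows as it is pressed inwards, stop at 0.008 m. Its hook clears the ledge from 0.005 m. The spring pushes back with 1.4 N at 0 and 4.2 N at the stop.
- tab_b (a joint): Spring tab on the cover's -y side: as tab_a.
- steriliser: Bench-top steriliser, a fixed steel cabinet: shell 250 mm deep, 250 mm wide, 115 mm high, open at the front for its one drawer. Origin: on the table 120 mm IN FRONT of the middle of the shell's front edge; x points from there into the cabinet (the shell covers x = 0.12 to 0.37 m, y = -0.125 to 0.125 m), z up.
- drawer (a joint): The steriliser's drawer: 0 = fully shut, grows as it is pulled out along the steriliser's -x, stop at 0.23 m. Starts open, 0.19 to 0.23 m. Slides with about 1.5 N of friction and does not spring back.
- drawer_in (a point): Centre of the drawer's inner floor (18 mm above the table); axes as the steriliser's; moves with the drawer. The inside is 205 mm (x) by 185 mm (y), walls 48 mm above the floor, open at the top while pulled out; 79 mm of free height inside the shell.
- drawer_front (a point): Middle of the outer face of the drawer's flat front panel, 55 mm above the table; the panel is 244 mm wide, from 13 to 105 mm above the table. A 10 mm deep pull lip, 110 mm wide, sticks out of its upper edge 95 to 101 mm above the table. Moves with the drawer.
- salt_shaker: Salt shaker, round, 44 mm in diameter (34 mm above z = 74 mm), 90 mm high, about 0.1 kg. Origin: centre of its underside. It stands on the cover's plate, beside the tabs on the cover's -x side.
- jar_milk: Tall glass jar of milk, 69 mm in diameter, 153 mm high, standing between housing and steriliser. Origin: centre of its underside. Leave it.
- tumbler_2: Empty tea glass, 67 mm in diameter, 95 mm high, on the robot's side of the housing. Origin: centre of its underside. Leave it.
- kitchen_timer: Wind-up timer, 66 mm in diameter, 57 mm high, on the right. Origin: centre of its underside. Leave it.
- sample_jar_2: Sample jar with a screwed lid, 62 mm in diameter, 75 mm high, on the left. Origin: centre of its underside. Leave it. Farther left (beyond y = 0.49 m) begins another, 3 mm higher table with a plate, cutlery, a mug and a glass, all fixed.
Things that resemble listed ones, but are neither listed nor needed, are in the scene too. What is shaped like the salt_shaker but blue or turquoise is not meant.

How it is judged:
On the way, in this order (a step that is already met when the one before it is completed fails the run):
1. the salt shaker stands upright on the table, released, with the cover still clipped on (height (world z) of salt_shaker between -0.006 and 0.006 m and angle between salt_shaker's own z axis and vertical below 0.15 rad and z of cover in the frame of housing below 0.048 m and horizontal distance between cover and housing below 0.006 m and contact force between the fingers and salt_shaker below 0.1 N and linear speed of salt_shaker below 0.02 m/s), for 0.1 s.
2. both snap tabs are squeezed in while the cover is still on the housing (value of joint each of tab_a, tab_b above 0.005 m and z of cover in the frame of housing below 0.048 m and horizontal distance between cover and housing below 0.006 m), for 0.05 s.
3. the cover is lifted clear of the housing (z of cover in the frame of housing above 0.07 m), for 0.05 s.
4. the cover lies flat, tabs up, in the open drawer, released (x of cover in the frame of drawer_in between -0.05 and 0.05 m and y of cover in the frame of drawer_in between -0.045 and 0.045 m and z of cover in the frame of drawer_in below 0.006 m and angle between cover's own z axis and vertical below 0.08 rad and value of joint drawer above 0.15 m and contact force between the fingers and cover below 0.1 N), for 0.1 s.
At the end, for the whole second after the job is handed in: Cover tabs up and flat on the drawer's floor (within 6 mm, tilt under 0.08 rad), within 50 mm along and 45 mm across of its middle; drawer shut to within 6 mm; salt shaker upright (tilt under 0.15 rad) on the table (within 6 mm of its top); both at rest (x of cover in the frame of drawer_in between -0.05 and 0.05 m and y of cover in the frame of drawer_in between -0.045 and 0.045 m and z of cover in the frame of drawer_in below 0.006 m and angle between cover's own z axis and vertical below 0.08 rad and height (world z) of salt_shaker between -0.006 and 0.006 m and angle between salt_shaker's own z axis and vertical below 0.15 rad and value of joint drawer below 0.006 m and linear speed of each of cover, salt_shaker below 0.02 m/s); the robot touches nothing.
It fails at once if the salt shaker is toppled (angle between salt_shaker's own z axis and vertical above 0.6 rad).
It fails at once if another thing on the table is moved by more than 30 mm (distance of any of sample_jar_2, jar_milk, tumbler_2, kitchen_timer from where it was at the start of the episode above 0.03 m).
It also fails if it takes over 69 s, if anything falls off the work surface, if the arm or the gripper's body presses on something with over 40 N, if the wrist force passes 120 N, or if a joint passes its speed limit or range.

## Working session

There is one attempt and no reset: what is moved stays moved. The work goes in short steps, Python scripts to look and compute and a tool call to move; the robot and the scene stay as the last step left them, time stands still between calls to the robot, and variables do not carry over. Pictures are saved under pics/ and viewed, at most 10 in all, crops included, and the job is handed in when it is done.

Besides the shell and the picture viewer there is one more tool, called after ">>>" as name(argument=value, ...), one argument or row to a line, values as JSON. move_arm: Moves the arm, as the interface text tells. Its arguments: {"type":"object","properties":{"targets":{"type":"array"},"force":{"type":"number"}},"required":["targets"]}

```bash
mkdir -p pics
python3 - <<'E'
from plant import status, viewer, ticket, robot
import cv2, numpy as np
print(status.state()); print(robot.tip_extent)
for c in ("scene","top"):
    im=viewer.capture(c); cv2.imwrite(f"pics/{c}0.png",im[:,:,::-1])
    k=viewer.calibration(c); print(c,k["fx"],k["fy"],k["cx"],k["cy"],np.round(k["camera_from_world"],4).tolist())
    for l in ["housing","cover","steriliser","drawer","salt_shaker","jar_milk","tumbler_2","kitchen_timer","sample_jar_2"]:
        print(l,[(round(d["p"],2),[int(v) for v in d["bbox"]]) for d in viewer.cut_out(c,l)][:4])
E
```

```text
{'t': 0.0, 'qpos': array([ 1.07478338,  0.41188012, -0.01272671,  1.59705066,  0.00560183,
        1.13429674, -0.0821895 ]), 'joint_velocities': array([ 0.00016295, -0.00177756,  0.00067054, -0.00021007,  0.00037297,
        0.0007403 ,  0.00095715]), 'joint_efforts': array([ 1.68254996e-03, -5.87956274e+01,  6.42739814e-01, -2.91079473e+01,
       -5.37164428e-02,  1.84442714e-02,  1.66024042e-04]), 'position': array([ 0.25907413, -0.56825191,  0.24381859]), 'orientation': array([-3.06847552e+00, -6.66643751e-01,  6.99554751e-04]), 'contact_force': array([0.14049223, 0.55291308, 0.02264041]), 'torque': array([-0.01959804,  0.00462904, -0.04656404]), 'grasp_force': 0.0, 'width': 0.08758944926099232}
0.022
scene 468.97481723477085 468.97481723477085 255.2927977333663 186.72516588274965 [[-0.846, -0.5329, 0.0196, 0.4833], [-0.2367, 0.3423, -0.9093, 0.2252], [0.4778, -0.7739, -0.4157, 1.232], [0.0, 0.0, 0.0, 1.0]]
housing [(0.57, [186, 236, 256, 265]), (0.43, [193, 135, 341, 213])]
cover [(0.82, [188, 214, 252, 251])]
steriliser [(0.64, [193, 137, 340, 210])]
drawer [(0.85, [254, 164, 
[... 371 characters left out ...]
9961058159813 254.91076125804196 193.92507611518113 [[-0.0189, -0.9998, 0.0013, 0.004], [-0.9985, 0.0188, -0.0518, 0.5742], [0.0518, -0.0023, -0.9987, 1.3979], [0.0, 0.0, 0.0, 1.0]]
housing [(0.69, [183, 202, 208, 223])]
cover [(0.68, [170, 185, 210, 226]), (0.34, [282, 167, 353, 238]), (0.29, [184, 230, 205, 247])]
steriliser [(0.92, [272, 97, 350, 240])]
drawer []
salt_shaker [(0.71, [175, 209, 187, 219]), (0.7, [157, 245, 175, 254]), (0.49, [217, 225, 233, 239])]
jar_milk [(0.54, [241, 204, 264, 224]), (0.25, [172, 210, 185, 220])]
tumbler_2 [(0.76, [185, 232, 205, 250]), (0.45, [241, 203, 264, 221])]
kitchen_timer [(0.72, [360, 218, 378, 236])]
sample_jar_2 [(0.68, [120, 225, 146, 241])]
```

View pics/top0.png

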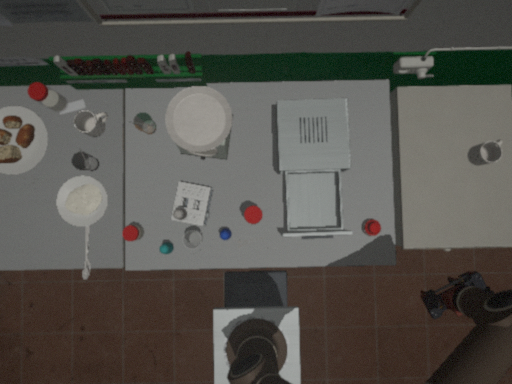

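View pics/scene0.png

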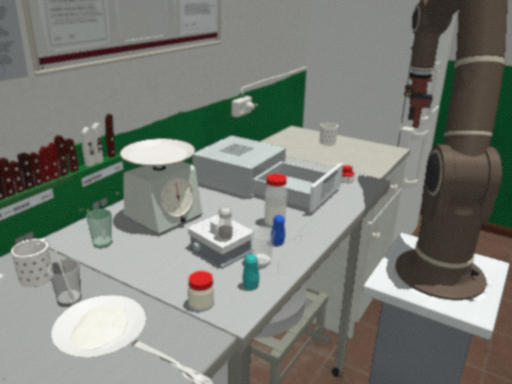

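The top view shows the housing with its cover at about (192,203) and the white shaker at (180,213). The steriliser shell is at (313,135), with its open drawer at (313,203). The look-alike shakers are turquoise (166,247) and blue (225,234), and bare table is available around (148,185).

```bash
cat > h.py <<'E'
from plant import status, viewer, ticket, robot
import cv2, numpy as np
from scipy.spatial.transform import Rotation as R
def pix2world(c,uv,z,k=None):
    k=k or viewer.calibration(c); uv=np.atleast_2d(np.asarray(uv,float))
    a=(uv-[k["cx"],k["cy"]])/[k["fx"],k["fy"]]
    if c=="wrist":
        r=np.linalg.norm(a,axis=1)+1e-12
        d=np.c_[a*(np.sin(r)/r)[:,None],np.cos(r)]
    else: d=np.c_[a,np.ones(len(a))]
    T=np.linalg.inv(k["camera_from_world"]); d=d@T[:3,:3].T; o=T[:3,3]
    return o+d*((z-o[2])/d[:,2])[:,None]
def world2pix(c,P,k=None):
    k=k or viewer.calibration(c); P=np.atleast_2d(P); T=k["camera_from_world"]
    p=P@T[:3,:3].T+T[:3,3]
    if c=="wrist":
        n=np.linalg.norm(p[:,:2],axis=1)+1e-12; t=np.arctan2(n,p[:,2]); a=p[:,:2]/n[:,None]*t[:,None]
    else: a=p[:,:2]/p[:,2:]
    return a*[k["fx"],k["fy"]]+[k["cx"],k["cy"]]
def yaw():
    m=R.from_rotvec(status.state()["orientation"]).as_matrix(); return np.arctan2(m[1,0],m[0,0])
def delta(goal,y=None):
    """tool-frame shift to the goal, and turn about tool z (y: goal yaw of tool x, mod pi)"""
    s=status.state(); m=R.from_rotvec(s["orientation"]).as_matrix()
    d=m.T@(np.asarray(goal)-s["position"])
    t=0 if y is None else -((y-yaw()+np.pi/2)%np.pi-np.pi/2)
    print("t",round(s["t"],2),"pos",s["position"].round(4),"yaw",round(yaw(),4),"shift",d.round(4),"turn",round(t,4),"q7",round(s["qpos"][6],2)); return d,t
E
python3 - <<'E'
from h import *
k=viewer.calibration("wrist"); s=status.state(); 
T=np.linalg.inv(k["camera_from_world"]); m=R.from_rotvec(s["orientation"]).as_matrix()
print(k["fx"],k["cx"],k["cy"]); print("cam in tool",(m.T@(T[:3,3]-s["position"])).round(3)); print((m.T@T[:3,:3]).round(3))
px=dict(cover=(192,203),shak=(180,213),turq=(166,247),tumb=(194,237),blue=(225,234),milk=(253,214),timer=(373,227),sample=(131,233),free=(148,185),drawer=(313,203),shell=(313,135),pan=(199,119))
zz=dict(cover=.08,shak=.15,turq=.09,tumb=.09,blue=.09,milk=.15,timer=.05,sample=.075,free=0,drawer=.02,shell=.115,pan=.22)
for n in px: print(n,pix2world("top",px[n],zz[n])[0,:2].round(3))
delta([0.45,0.2,0.33])
E
```

```text
297.3186396354542 258.660021519321 188.42379832172662
cam in tool [ 0.068  0.    -0.14 ]
[[ 0.    -0.969 -0.247]
 [ 1.     0.     0.   ]
 [-0.    -0.247  0.969]]
cover [0.543 0.218]
shak [0.508 0.247]
turq [0.39  0.309]
tumb [0.423 0.21 ]
blue [0.431 0.101]
milk [0.5   0.001]
timer [ 0.444 -0.433]
sample [0.44  0.437]
free [0.616 0.397]
drawer [ 0.536 -0.222]
shell [ 0.772 -0.214]
pan [0.809 0.169]
t 1.0 pos [ 0.2593 -0.5687  0.2447] yaw 0.4278 shift [ 0.4924 -0.6203 -0.0854] turn 0 q7 -0.08
```

>>> move_arm(
  targets=[
    [[0.038,-0.029,-0.01,0,-1],[0.038,-0.029,-0.01,0,-1],[0.038,-0.029,-0.01,0,-1],[0.038,-0.029,-0.01,0,-1],[0.038,-0.029,-0.01,0,-1]],
  ],
)

```text
t: 1.5
position: [0.3726, -0.3562, 0.2953]
orientation: [3.069, 0.667, 0.0]
contact_force: [0.7, -0.8, 0.0]
width: 0.0878
grasp_force: 0.0
```

>>> move_arm(
  targets=[
    [[0.038,-0.029,-0.01,0,-1],[0.038,-0.029,-0.01,0,-1],[0.038,-0.029,-0.01,0,-1],[0,0,0,0.145,-1],[0,0,0,0.145,-1]],
  ],
)

```text
t: 2.0
position: [0.4406, -0.2298, 0.3253]
orientation: [3.134, 0.213, 0.002]
contact_force: [-0.6, -0.2, 0.4]
width: 0.0875
grasp_force: 0.0
```

>>> move_arm(
  targets=[
    [[0,0,0,0.14,-1],[0,0,0,0,-1],[0,0,0,0,-1]],
  ],
)

```text
t: 2.3
position: [0.4396, -0.2314, 0.3247]
orientation: [3.141, 0.003, 0.0]
contact_force: [0.3, -0.3, 0.6]
width: 0.0878
grasp_force: 0.0
```

Run:
```python
from h import *
delta([0.48,0.2,0.33],-0.17)
np.save("kd.npy",viewer.calibration("wrist")["camera_from_world"])
im=viewer.capture("wrist"); cv2.imwrite("pics/wd.png",im[:,:,::-1])
for l in ["drawer","steriliser"]: print(l,[(round(d["p"],2),d["bbox"]) for d in viewer.cut_out("wrist",l)][:2])
```

```text
t 2.3 pos [ 0.4396 -0.2314  0.3247] yaw 0.002 shift [ 0.0412 -0.4314 -0.0053] turn 0.172 q7 -1.21
drawer [(0.96, [155.7, 5.2, 343.9, 193.2])]
steriliser [(0.7, [147.8, 0.5, 350.3, 188.1])]
```

View pics/wd.png

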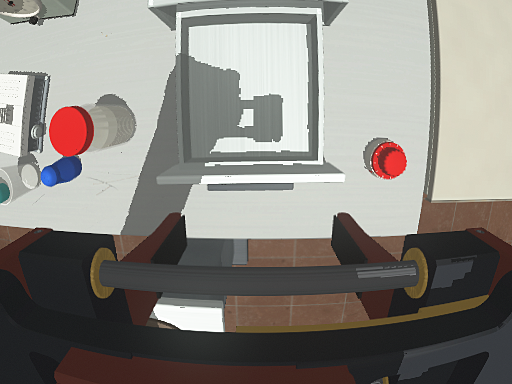

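The wrist view shows the drawer. Its floor corners are near (190,157) and (306,155), the panel's top edge runs from (157,181) to (345,181), and the pull lip spans about (180–293,186).

>>> move_arm(
  targets=[
    [[0,-0.05,0,0,-1],[0,-0.05,0,0,-1],[0,-0.05,0,0,-1],[0,-0.05,0,0,-1],[0,-0.05,0,0,-1]],
  ],
)

```text
t: 2.95
position: [0.4398, 0.0203, 0.3249]
orientation: [3.141, -0.002, 0.001]
contact_force: [1.1, 0.5, -0.4]
width: 0.0878
grasp_force: 0.0
```

>>> move_arm(
  targets=[
    [[0,-0.05,0,0,-1],[0,-0.05,0,0,-1],[0,-0.05,0,0,-1],[0,-0.05,0,0,-1],[0,0,0,0.1,-1]],
  ],
)

```text
t: 3.45
position: [0.439, 0.2255, 0.3248]
orientation: [-3.134, 0.145, 0.001]
contact_force: [0.4, 0.3, -0.3]
width: 0.0878
grasp_force: 0.0
```

>>> move_arm(
  targets=[
    [[0,0,0,0.07,-1],[0,0,0,0,-1],[0,0,0,0,-1]],
  ],
)

```text
t: 3.75
position: [0.4407, 0.2183, 0.3246]
orientation: [3.13, -0.266, -0.0]
contact_force: [0.4, -0.0, -0.2]
width: 0.0878
grasp_force: 0.0
```

Run:
```python
from h import *
delta([0.51,0.245,0.2],-0.17)
k=viewer.calibration("wrist"); kd=dict(k); kd["camera_from_world"]=np.load("kd.npy")
print("floor",pix2world("wrist",[(190,157),(306,155),(190,22),(310,22)],.018,kd)[:,:2].round(4).tolist())
print("panel",pix2world("wrist",[(157,182),(345,181)],.105,kd)[:,:2].round(4).tolist())
print("shell",pix2world("wrist",[(150,4),(347,4)],.115,kd)[:,:2].round(4).tolist())
np.save("kc.npy",k["camera_from_world"])
im=viewer.capture("wrist"); cv2.imwrite("pics/wc.png",im[:,:,::-1])
for l in ["cover","salt_shaker","housing"]: print(l,[(round(d["p"],2),d["bbox"]) for d in viewer.cut_out("wrist",l)][:4])
```

```text
t 3.75 pos [0.4407 0.2183 0.3246] yaw -0.1697 shift [ 0.0638 -0.038   0.1246] turn 0.0003 q7 -2.39
floor [[0.4434, -0.1257], [0.4464, -0.3038], [0.6551, -0.1265], [0.6534, -0.3087]]
panel [[0.4241, -0.1002], [0.4259, -0.3418]]
shell [[0.6539, -0.0964], [0.6507, -0.3388]]
cover [(0.61, [196.0, 36.5, 286.2, 146.6])]
salt_shaker [(0.96, [316.0, 143.3, 351.5, 175.7]), (0.9, [200.2, 109.7, 236.3, 143.4]), (0.82, [182.8, 192.8, 213.3, 227.7])]
housing [(0.62, [212.7, 77.2, 290.0, 120.2])]
```

View pics/wc.png

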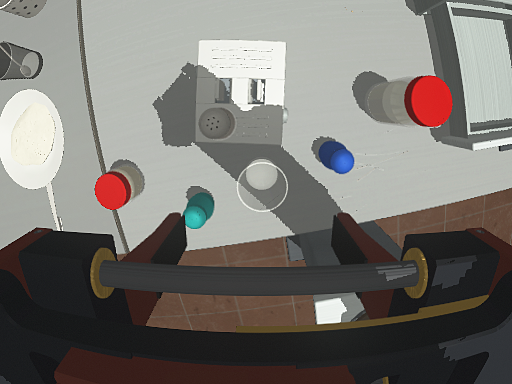

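The wrist view shows the cover plate with corners near (199,40), (286,42), (282,146) and (195,142). The tab tops are near (223,92) and (258,92), and the white shaker's perforated top is at about (214,122). The tumbler, at (262,186), lies below the cover.

Run:
```python
from h import *
im=cv2.imread("pics/wc.png"); cv2.imwrite("pics/crop.png",cv2.resize(im[25:155,180:300],None,fx=4.5,fy=4.5,interpolation=cv2.INTER_CUBIC))
c=pix2world("wrist",[(199,40),(286,42),(282,146),(195,142)],.066); print(c[:,:2].round(4).tolist(),c.mean(0).round(4))
print("shaker top",pix2world("wrist",[(214,122)],.156).round(4))
print("tabs",pix2world("wrist",[(223,92),(258,92)],.098).round(4))
```

```text
[[0.6242, 0.2679], [0.5993, 0.1539], [0.4603, 0.183], [0.4866, 0.2983]] [0.5426 0.2257 0.066 ]
shaker top [[0.5081 0.2536 0.156 ]]
tabs [[0.5427 0.2448 0.098 ]
 [0.5348 0.2028 0.098 ]]
```

View pics/crop.png

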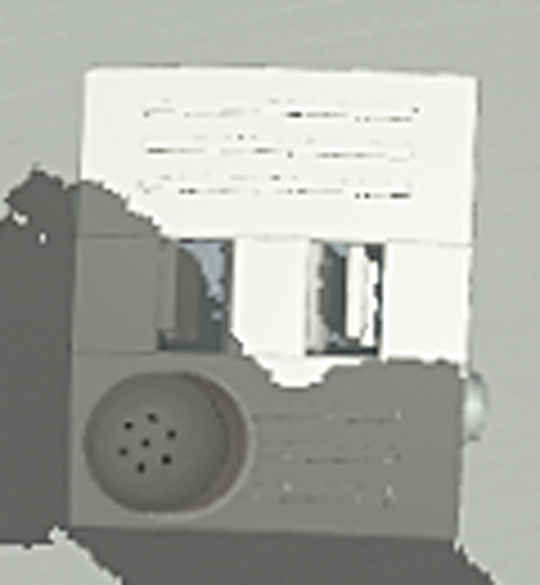

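Run:
```python
from h import *
p=pix2world("wrist",[(212.6,122.9)],.156)[0]; print(p)
delta([p[0],p[1],.122],-.215)
```

```text
[0.50747818 0.25524349 0.156     ]
t 3.95 pos [0.4408 0.2182 0.3247] yaw -0.1716 shift [ 0.0594 -0.0479  0.2027] turn 0.0434 q7 -2.4
```

>>> move_arm(
  targets=[
    [[0.03,-0.024,0,0,-1],[0.029,-0.024,0,0,-1],[0,0,0.04,0.043,-1],[0,0,0.04,0,-1],[0,0,0,0,-1]],
  ],
)

```text
t: 4.45
position: [0.5049, 0.2537, 0.2398]
orientation: [3.119, -0.336, -0.012]
contact_force: [-0.2, -1.1, -0.1]
width: 0.0878
grasp_force: 0.0
```

Run:
```python
from h import *
delta([.5075,.255,.122],-.215)
k=viewer.calibration("wrist"); im=viewer.capture("wrist"); cv2.imwrite("pics/ws.png",im[:,:,::-1])
r=viewer.cut_out("wrist","salt_shaker"); print([(round(d["p"],2),d["bbox"]) for d in r][:4])
r=viewer.cut_out("wrist","cover"); print([(round(d["p"],2),d["bbox"]) for d in r][:4])
print(world2pix("wrist",[[.5075,.255,.156],[.5426,.2257,.066]],k))
```

```text
t 4.45 pos [0.5049 0.2537 0.2398] yaw -0.2147 shift [ 0.0031 -0.0024  0.1177] turn 0.0003 q7 -2.53
[(0.91, [235.4, 159.8, 276.1, 217.7]), (0.78, [213.3, 247.9, 245.9, 299.5]), (0.72, [361.4, 184.4, 406.2, 229.8])]
[(0.96, [217.3, 68.8, 332.9, 201.4])]
[[255.99936645 198.28632296]
 [276.2680601  136.79866592]]
```

View pics/ws.png

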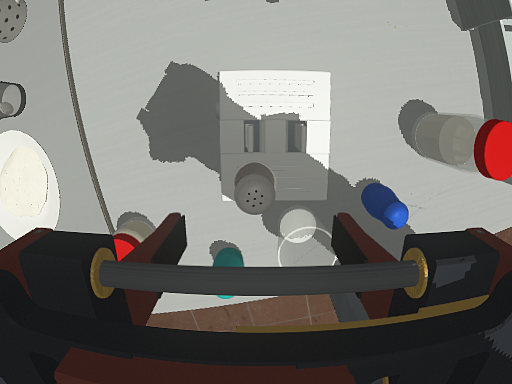

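The shaker's holes are at (255,196), against a predicted (256,198). The cover plate is centred at (275,135), against (276,137), so the estimates hold and I can descend on the shaker.

>>> move_arm(
  targets=[
    [[0.003,-0.002,0.04,0,-1],[0,0,0.04,0,-1],[0,0,0.03,0,-1],[0,0,0.008,0,-1],[0,0,0,0,0]],
  ],
  force=12,
)

```text
t: 5.1
position: [0.5109, 0.2573, 0.1277]
orientation: [-3.123, 0.337, -0.001]
contact_force: [0.1, -1.0, 0.4]
width: 0.0832
grasp_force: 0.0
```

>>> move_arm(
  targets=[
    [[0,0,0,0,0.3],[0,0,0,0,1],[0,0,0,0,1],[0,0,0,0,1],[0,0,0,0,1]],
  ],
)

```text
t: 5.6
position: [0.5105, 0.2571, 0.1271]
orientation: [-3.123, 0.337, -0.001]
contact_force: [-0.4, -0.9, 0.6]
width: 0.0434
grasp_force: 0.0
```

>>> move_arm(
  targets=[
    [[0,0,0,0,1],[0,0,0,0,1]],
  ],
)

```text
t: 5.8
position: [0.5105, 0.2569, 0.1268]
orientation: [3.123, -0.338, 0.001]
contact_force: [-0.3, -0.5, 3.8]
width: 0.0391
grasp_force: 12.1
```

Run:
```python
from h import *
delta([.60,.40,.09],-.215); s=status.state(); print(s["width"],s["grasp_force"],s["qpos"].round(3))
```

```text
t 5.8 pos [0.5105 0.2569 0.1268] yaw -0.2154 shift [ 0.0568 -0.1589  0.0368] turn -0.0004 q7 -2.61
0.03910243433065623 12.060390513361199 [-0.158  0.506 -0.524  1.822  0.316  0.897 -2.613]
```

>>> move_arm(
  targets=[
    [[0,0,0,0,0.2],[0,0,0,0,0.2],[0,0,0,0,-0.3],[-0.003,0,0.012,0,-0.3],[0,0,0,0,-0.3]],
  ],
)

```text
t: 6.3
position: [0.5059, 0.2573, 0.1127]
orientation: [3.122, -0.336, -0.004]
contact_force: [-0.0, 0.0, -0.3]
width: 0.0562
grasp_force: 0.0
```

Run:
```python
from h import *
delta([.5075,.255,.115],-.215)
im=viewer.capture("wrist"); cv2.imwrite("pics/wg.png",cv2.resize(im[130:320,150:370,::-1],None,fx=3,fy=3))
print(status.state()["width"],world2pix("wrist",[[.5075,.255,.156]]))
```

```text
t 6.3 pos [0.5059 0.2573 0.1127] yaw -0.2147 shift [ 0.002   0.0019 -0.0023] turn 0.0003 q7 -2.63
0.05653914068352631 [[264.76377094 292.25614218]]
```

View pics/wg.png

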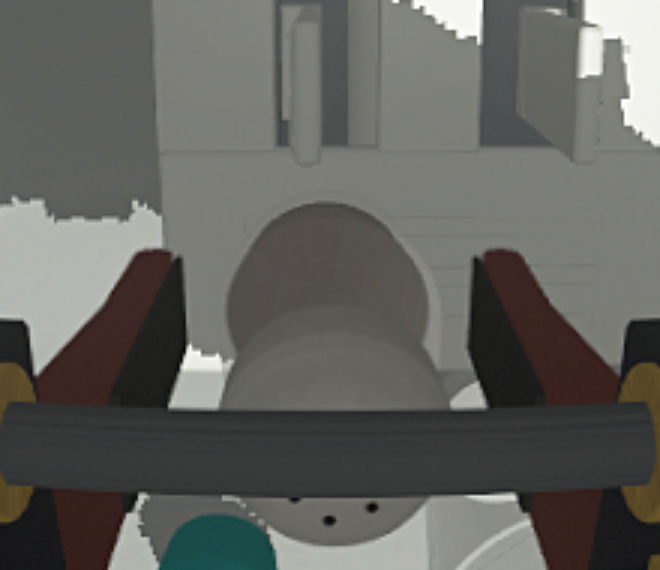

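The shaker is upright and centred between the open fingers, around (330,350) in the crop, and both tabs stand clear in front. Closing now.

>>> move_arm(
  targets=[
    [[0,0,0,0,1],[0,0,0,0,1],[0,0,0,0,1],[0,0,0,0,1],[0,0,-0.01,0,1]],
  ],
  force=15,
)

```text
t: 6.85
position: [0.5067, 0.2571, 0.1239]
orientation: [3.122, -0.337, -0.003]
contact_force: [-0.4, 0.3, -0.8]
width: 0.0424
grasp_force: 15.0
```

>>> move_arm(
  targets=[
    [[0,0,-0.02,0,1],[0,0,-0.03,0,1],[0,0,-0.03,0,1],[0,0,0,0,1],[0,0,0,0,1]],
  ],
)

```text
t: 7.35
position: [0.5076, 0.2577, 0.2055]
orientation: [-3.123, 0.338, -0.002]
contact_force: [0.2, 0.2, -2.2]
width: 0.0423
grasp_force: 15.0
```

Run:
```python
from h import *
delta([.60,.40,.205],-.1)
s=status.state(); print(s["width"],s["grasp_force"],s["contact_force"])
```

```text
t 7.35 pos [0.5076 0.2577 0.2055] yaw -0.2154 shift [ 0.0598 -0.1588  0.0007] turn -0.1154 q7 -2.56
0.04231911564128717 14.999927142926026 [ 0.22697482  0.2075859  -2.17582046]
```

>>> move_arm(
  targets=[
    [[0.012,-0.032,0,0,1],[0.012,-0.032,0,0,1],[0.012,-0.032,0,0,1],[0.012,-0.032,0,0,1],[0.012,-0.031,0,0,1]],
  ],
)

```text
t: 7.85
position: [0.6, 0.4008, 0.2026]
orientation: [3.121, -0.337, -0.003]
contact_force: [0.1, -0.6, -0.1]
width: 0.0419
grasp_force: 15.0
```

>>> move_arm(
  targets=[
    [[0,0,0.03,-0.1,1],[0,0,0.03,0,1],[0,0,0.03,0,1],[0,0,0.03,0,1],[0,0,0.01,0,1]],
  ],
)

```text
t: 8.35
position: [0.5976, 0.3982, 0.0692]
orientation: [3.131, -0.18, -0.009]
contact_force: [-0.0, -0.3, -2.0]
width: 0.0424
grasp_force: 15.0
```

>>> move_arm(
  targets=[
    [[0,0,0.01,0,1],[0,0,0,0,1],[0,0,0,0,1]],
  ],
)

```text
t: 8.65
position: [0.6004, 0.4006, 0.0657]
orientation: [-3.135, 0.181, -0.002]
contact_force: [-0.2, 0.8, -1.0]
width: 0.0417
grasp_force: 15.0
```

Run:
```python
from h import *
delta([.60,.40,.049],-.1)
im=viewer.capture("scene"); cv2.imwrite("pics/s2.png",cv2.resize(im[150:320,150:350,::-1],None,fx=3,fy=3))
s=status.state(); print(s["width"],s["grasp_force"],s["contact_force"])
```

```text
t 8.65 pos [0.6004 0.4006 0.0657] yaw -0.1152 shift [-0.0003  0.0007  0.0167] turn -0.0152 q7 -2.64
0.041832881074335866 14.999901775445323 [-0.72978785 -0.24113984 -0.86495743]
```

View pics/s2.png

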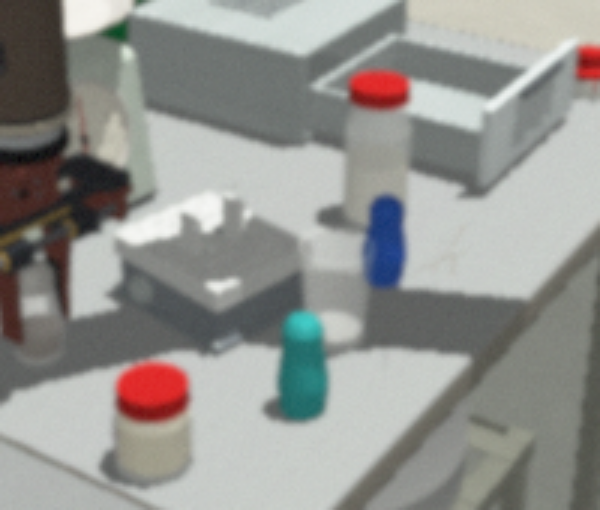

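The shaker is held upright just above bare table at (40,310), clear of everything. The cover is still clipped on at (205,250).

>>> move_arm(
  targets=[
    [[0,0,0.006,0,1],[0,0,0.005,0,1],[0,0,0,0,1]],
  ],
)

```text
t: 9.0
position: [0.5997, 0.3998, 0.0529]
orientation: [3.136, -0.181, -0.001]
contact_force: [0.6, -0.2, -1.1]
width: 0.0422
grasp_force: 15.0
```

>>> move_arm(
  targets=[
    [[0,0,0.003,0,1],[0,0,0,0,1]],
  ],
)

```text
t: 9.2
position: [0.5998, 0.4001, 0.0502]
orientation: [3.136, -0.181, -0.001]
contact_force: [-0.2, -0.1, -0.6]
width: 0.0423
grasp_force: 15.0
```

>>> move_arm(
  targets=[
    [[0,0,0.003,0,1],[0,0,0,0,1]],
  ],
)

```text
t: 9.4
position: [0.6003, 0.4004, 0.0485]
orientation: [-3.136, 0.181, -0.001]
contact_force: [-1.3, -1.4, 3.8]
width: 0.0421
grasp_force: 15.0
```

>>> move_arm(
  targets=[
    [[0,0,0,0,-0.1],[0,0,0,0,-0.3],[0,0,0,0,-0.5],[0,0,0,0,-0.6],[0,0,0,0,-0.6]],
  ],
)

```text
t: 9.9
position: [0.5999, 0.4002, 0.0475]
orientation: [3.136, -0.181, -0.0]
contact_force: [-0.1, 0.2, -0.1]
width: 0.0701
grasp_force: 0.0
```

>>> move_arm(
  targets=[
    [[0,0,-0.03,0,-0.6],[0,0,-0.04,0,-0.6],[0,0,-0.04,0,-0.6],[0,0,-0.04,0,-1],[0,0,0,0,-1]],
  ],
)

```text
t: 10.4
position: [0.602, 0.4024, 0.2048]
orientation: [-3.13, 0.181, -0.012]
contact_force: [-0.0, -0.1, 0.2]
width: 0.0829
grasp_force: 0.0
```

Run:
```python
from h import *
delta([.5426,.2257,.195],-.215)
im=viewer.capture("wrist"); print([(round(d["p"],2),d["bbox"]) for d in viewer.cut_out("wrist","salt_shaker")],world2pix("wrist",[[.60,.40,.09],[.6,.4,0]]))
```

```text
t 10.4 pos [0.602  0.4024 0.2048] yaw -0.1154 shift [-0.0387  0.1825  0.0082] turn 0.0996 q7 -2.58
[(0.94, [242.8, 166.8, 281.8, 210.4]), (0.55, [318.1, 304.8, 350.8, 322.8])] [[259.46438642 193.94812783]
 [259.32695974 173.52949603]]
```

>>> move_arm(
  targets=[
    [[-0.01,0.046,0,0,-1],[-0.01,0.046,0,0,-1],[-0.01,0.046,0,0,-1],[-0.009,0.044,0,0.1,-1],[0,0,0,0,-1]],
  ],
)

```text
t: 11.0
position: [0.539, 0.2162, 0.1956]
orientation: [3.115, -0.352, -0.004]
contact_force: [0.0, -0.2, -0.1]
width: 0.0877
grasp_force: 0.0
```

Run:
```python
from h import *
delta([.5426,.2257,.13],-.215)
im=viewer.capture("wrist"); cv2.imwrite("pics/wt.png",cv2.resize(im[130:330,150:370,::-1],None,fx=3,fy=3))
k=viewer.calibration("wrist")
c,s=np.cos(-.215),np.sin(-.215)
f=lambda x,y,z:[.5426+c*x-s*y,.2257+s*x+c*y,z]
p=world2pix("wrist",[f(.013,.028,.098),f(-.013,.028,.098),f(.013,-.028,.098),f(-.013,-.028,.098),f(.071,.059,.066),f(.071,-.059,.066)],k)
print(((p-[150,130])*3).round(0).tolist())
```

```text
t 11.0 pos [0.539  0.2162 0.1956] yaw -0.2251 shift [ 0.0015 -0.0105  0.0655] turn -0.0101 q7 -2.49
[[200.0, 150.0], [204.0, 239.0], [404.0, 148.0], [402.0, 238.0], [109.0, -58.0], [497.0, -61.0]]
```

View pics/wt.png

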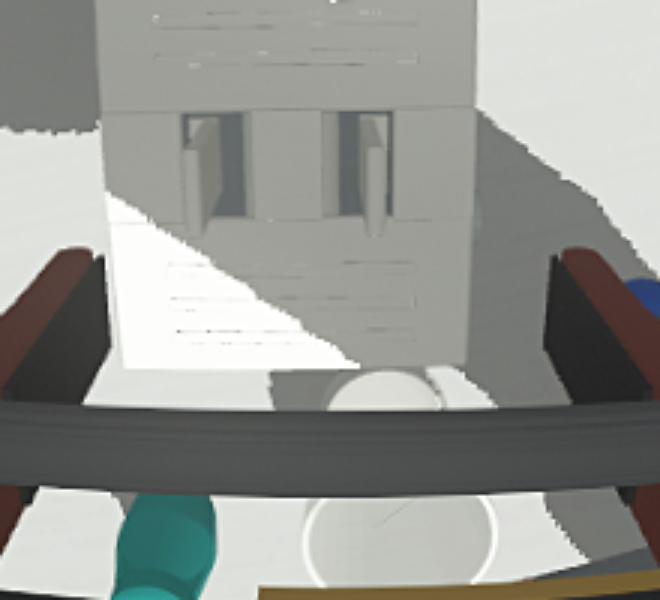

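The tabs appear about 17 crop pixels left of the prediction, at x 186 and 384 rather than 202 and 403. The arm was probably still settling, so I'll hold and re-measure.

>>> move_arm(
  targets=[
    [[0,0,0,0,-1],[0,0,0,0,-1]],
  ],
)

```text
t: 11.25
position: [0.5401, 0.2254, 0.197]
orientation: [-3.123, 0.334, 0.002]
contact_force: [-0.3, -0.3, 0.5]
width: 0.088
grasp_force: 0.0
```

Run:
```python
from h import *
delta([.5426,.2257,.13],-.215)
k=viewer.calibration("wrist"); im=viewer.capture("wrist"); cv2.imwrite("pics/wt2.png",cv2.resize(im[130:330,150:370,::-1],None,fx=3,fy=3))
k2=viewer.calibration("wrist"); print(abs(k["camera_from_world"]-k2["camera_from_world"]).max())
c,s=np.cos(-.215),np.sin(-.215)
f=lambda x,y,z:[.5426+c*x-s*y,.2257+s*x+c*y,z]
p=world2pix("wrist",[f(.013,.028,.098),f(-.013,.028,.098),f(.013,-.028,.098),f(-.013,-.028,.098),f(-.071,.059,.066),f(-.071,-.059,.066)],k)
print(((p-[150,130])*3).round(0).tolist())
```

```text
t 11.25 pos [0.5401 0.2254 0.197 ] yaw -0.2129 shift [ 0.0024 -0.0008  0.067 ] turn 0.0021 q7 -2.49
0.00015053775674467307
[[222.0, 145.0], [225.0, 235.0], [426.0, 146.0], [423.0, 235.0], [151.0, 366.0], [496.0, 366.0]]
```

View pics/wt2.png

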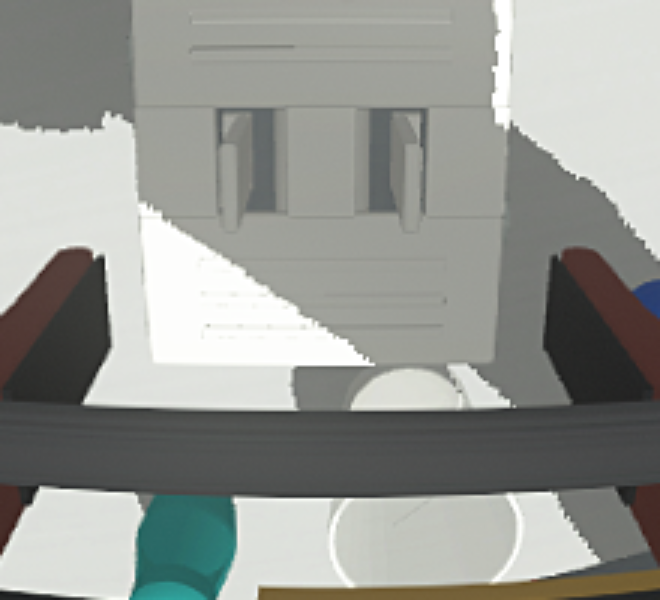

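With the arm settled, the tab faces (221 and 421) and plate corners (152,363) and (494,363) match the prediction within about 1 mm. Descending over the tabs.

>>> move_arm(
  targets=[
    [[0.002,-0.001,0.035,0,-1],[0,0,0.035,0,-1],[0,0,0.02,0,-1],[0,0,0.008,0,-1],[0,0,0,0,-1]],
  ],
)

```text
t: 11.8
position: [0.5418, 0.2252, 0.0985]
orientation: [3.123, -0.335, -0.003]
contact_force: [-0.9, 0.1, 0.9]
width: 0.0877
grasp_force: 0.0
```

>>> move_arm(
  targets=[
    [[0,0,0,0,-1],[0,0,0,0,-1]],
  ],
)

```text
t: 12.0
position: [0.5432, 0.2251, 0.1009]
orientation: [-3.122, 0.337, -0.003]
contact_force: [0.6, -0.1, -0.4]
width: 0.0881
grasp_force: 0.0
```

Run:
```python
from h import *
delta([.5426,.2257,.092],-.215)
```

```text
t 12.0 pos [0.5432 0.2251 0.1009] yaw -0.2149 shift [-0.0007 -0.0004  0.0089] turn 0.0001 q7 -2.56
```

Down another 8 mm, then squeeze.

>>> move_arm(
  targets=[
    [[-0.001,0,0.005,0,-1],[0,0,0.003,0,-1],[0,0,0,0,-1]],
  ],
  force=25,
)

```text
t: 12.3
position: [0.5413, 0.2245, 0.0914]
orientation: [3.123, -0.337, -0.0]
contact_force: [0.0, -0.2, 0.5]
width: 0.0878
grasp_force: 0.0
```

>>> move_arm(
  targets=[
    [[0,0,0,0,0],[0,0,0,0,0.3],[0,0,0,0,1],[0,0,0,0,1],[0,0,0,0,1]],
  ],
)

```text
t: 12.8
position: [0.5416, 0.2249, 0.0917]
orientation: [-3.123, 0.337, -0.0]
contact_force: [0.6, 0.3, 0.5]
width: 0.0513
grasp_force: 2.2
```

>>> move_arm(
  targets=[
    [[0,0,0,0,1],[0,0,0,0,1],[0,0,0,0,1]],
  ],
)

```text
t: 13.1
position: [0.5417, 0.2254, 0.0918]
orientation: [-3.122, 0.337, -0.001]
contact_force: [0.8, 3.1, -0.8]
width: 0.0383
grasp_force: 25.0
```

>>> move_arm(
  targets=[
    [[0,0,0,0,1],[0,0,-0.005,0,1],[0,0,-0.01,0,1],[0,0,-0.015,0,1],[0,0,-0.02,0,1]],
  ],
)

```text
t: 13.6
position: [0.5406, 0.2233, 0.1414]
orientation: [3.121, -0.338, -0.004]
contact_force: [0.0, 0.0, -1.5]
width: 0.0381
grasp_force: 25.0
```

>>> move_arm(
  targets=[
    [[0,0,-0.03,0,1],[0,0,-0.03,0,1],[0,0,-0.03,0,1],[0,0,-0.03,0,1],[0,0,0,0,1]],
  ],
)

```text
t: 14.1
position: [0.5429, 0.2248, 0.2662]
orientation: [-3.122, 0.339, -0.009]
contact_force: [0.6, -0.0, -1.8]
width: 0.0383
grasp_force: 25.0
```

Run:
```python
from h import *
delta([.549,-.218,.25],0)
s=status.state(); print(s["width"],s["grasp_force"],s["contact_force"])
im=viewer.capture("scene"); cv2.imwrite("pics/s3.png",cv2.resize(im[90:320,100:350,::-1],None,fx=2.4,fy=2.4))
```

```text
t 14.1 pos [0.5429 0.2248 0.2662] yaw -0.2161 shift [0.1008 0.4312 0.0158] turn -0.2161 q7 -2.46
0.03829663638258015 24.982008934020996 [ 0.58480839 -0.03607491 -1.79832644]
```

View pics/s3.png

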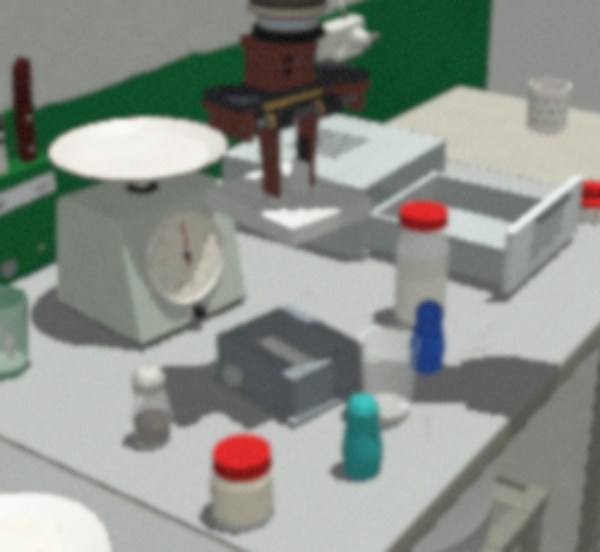

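The cover hangs level in the gripper at about (290,205), the housing is open, and the shaker stands upright at (150,405). I've now viewed 11 pictures, one over the limit of 10, so I'll use only numbers from here.

>>> move_arm(
  targets=[
    [[0.01,0.043,0,0,1],[0.01,0.043,0,0,1],[0.01,0.043,0,0,1],[0.01,0.043,0,0,1],[0.01,0.043,0,0,1]],
  ],
)

```text
t: 14.65
position: [0.543, 0.0014, 0.2602]
orientation: [3.122, -0.338, -0.004]
contact_force: [1.0, -1.3, -2.5]
width: 0.0379
grasp_force: 25.0
```

>>> move_arm(
  targets=[
    [[0.01,0.043,0,0,1],[0.01,0.043,0,0,1],[0.01,0.043,0,0,1],[0.01,0.043,0,0,1],[0.01,0.043,0,0,1]],
  ],
)

```text
t: 15.15
position: [0.5457, -0.2189, 0.2602]
orientation: [3.123, -0.338, -0.005]
contact_force: [1.0, -0.6, -1.7]
width: 0.0386
grasp_force: 25.0
```

>>> move_arm(
  targets=[
    [[0,0,0,-0.11,1],[0,0,0,-0.106,1],[0,0,0,0,1],[0,0,0,0,1]],
  ],
)

```text
t: 15.55
position: [0.5465, -0.2168, 0.2606]
orientation: [-3.141, 0.004, 0.003]
contact_force: [-0.0, 0.2, -2.3]
width: 0.0383
grasp_force: 25.0
```

Run:
```python
from h import *
delta([.549,-.218,.12],0)
s=status.state(); print(s["width"],s["grasp_force"],s["contact_force"],R.from_rotvec(s["orientation"]).as_matrix()[:,2])
k=viewer.calibration("wrist"); viewer.capture("wrist")
for l in ["drawer","cover"]: print(l,[(round(d["p"],2),d["bbox"]) for d in viewer.cut_out("wrist",l)][:2])
print(world2pix("wrist",[[.426,-.098,.105],[.426,-.342,.105]],k))
```

```text
t 15.55 pos [ 0.5465 -0.2168  0.2606] yaw -0.0024 shift [0.0028 0.0013 0.1406] turn -0.0024 q7 -1.43
0.03826503755226814 24.981834590435028 [-0.02628514  0.24098393 -2.26741085] [-2.18892146e-03  5.64867064e-04 -9.99997445e-01]
drawer [(0.81, [171.0, 74.7, 347.2, 249.3])]
cover [(0.86, [157.4, 107.1, 361.0, 320.4])]
[[160.17601761 279.40194054]
 [362.6065875  278.65262411]]
```

>>> move_arm(
  targets=[
    [[0.003,0.001,0.035,0,1],[0,0,0.035,0,1],[0,0,0.035,0,1],[0,0,0.035,0,1],[0,0,0.02,0,1]],
  ],
)

```text
t: 16.2
position: [0.549, -0.2172, 0.0989]
orientation: [-3.141, 0.0, 0.005]
contact_force: [0.1, -0.2, -1.1]
width: 0.0383
grasp_force: 25.0
```

>>> move_arm(
  targets=[
    [[0,0,0.01,0,1],[0,0,0,0,1],[0,0,0,0,1]],
  ],
)

```text
t: 16.5
position: [0.5511, -0.2178, 0.0926]
orientation: [3.141, 0.001, 0.002]
contact_force: [0.4, -0.2, -1.4]
width: 0.0386
grasp_force: 25.0
```

>>> move_arm(
  targets=[
    [[0,0,0.01,0,1],[0,0,0.01,0,1],[0,0,0,0,1],[0,0,0,0,1]],
  ],
)

```text
t: 16.9
position: [0.5502, -0.2178, 0.0714]
orientation: [-3.141, -0.001, 0.001]
contact_force: [0.1, -0.0, -2.4]
width: 0.0382
grasp_force: 25.0
```

>>> move_arm(
  targets=[
    [[0,0,0.004,0,1],[0,0,0,0,1],[0,0,0,0,1]],
  ],
)

```text
t: 17.2
position: [0.5504, -0.2178, 0.0677]
orientation: [3.142, 0.001, -0.0]
contact_force: [-0.1, -0.7, -1.8]
width: 0.0383
grasp_force: 25.0
```

>>> move_arm(
  targets=[
    [[0,0,0.003,0,1],[0,0,0,0,1],[0,0,0,0,1]],
  ],
)

```text
t: 17.5
position: [0.5516, -0.2179, 0.0656]
orientation: [3.141, 0.002, 0.004]
contact_force: [1.3, 0.0, 6.0]
width: 0.0378
grasp_force: 25.0
```

>>> move_arm(
  targets=[
    [[0,0,0,0,0],[0,0,0,0,-0.4],[0,0,0,0,-0.8],[0,0,0,0,-0.8],[0,0,0,0,-0.8]],
  ],
)

```text
t: 18.0
position: [0.5495, -0.2178, 0.064]
orientation: [-3.141, -0.001, 0.003]
contact_force: [0.6, -0.0, -0.1]
width: 0.0725
grasp_force: 0.0
```

>>> move_arm(
  targets=[
    [[0,0,-0.02,0,-0.8],[0,0,-0.03,0,-0.8],[0,0,-0.04,0,-0.8],[0,0,-0.04,0,-0.8],[0,0,-0.04,0,-0.8]],
  ],
)

```text
t: 18.5
position: [0.5496, -0.2177, 0.2357]
orientation: [-3.141, -0.001, 0.002]
contact_force: [0.9, 0.1, -0.4]
width: 0.079
grasp_force: 0.0
```

>>> move_arm(
  targets=[
    [[-0.045,0,-0.01,0,0],[-0.045,0,0,0,0.5],[-0.045,0,0,0,1],[0,0,0,0,1],[0,0,0,0,1]],
  ],
)

```text
t: 19.0
position: [0.4146, -0.2183, 0.2449]
orientation: [3.141, -0.001, -0.0]
contact_force: [-0.1, -0.1, 0.1]
width: 0.0428
grasp_force: 0.0
```

Run:
```python
from h import *
delta([.385,-.218,.07],0)
k=viewer.calibration("wrist"); viewer.capture("wrist")
for l in ["cover","drawer"]:
    r=viewer.cut_out("wrist",l)
    for d in r[:2]:
        b=d["bbox"]; print(l,round(d["p"],2),b,pix2world("wrist",[(b[0],b[1]),(b[2],b[1]),(b[2],b[3]),(b[0],b[3])],.04,k)[:,:2].round(3).tolist())
f=lambda x,y,z:[.551+x,-.218+y,z]
print("pred cover",world2pix("wrist",[f(.071,.059,.04),f(.071,-.059,.04),f(-.071,-.059,.04),f(-.071,.059,.04)],k).round(0).tolist())
print(status.state()["width"],status.state()["qpos"].round(2))
```

```text
t 19.0 pos [ 0.4146 -0.2183  0.2449] yaw -0.0008 shift [-0.0295 -0.0005  0.1749] turn -0.0008 q7 -1.28
cover 0.83 [205.6, 1.0, 312.1, 115.2] [[0.623, -0.156], [0.623, -0.282], [0.482, -0.281], [0.482, -0.157]]
drawer 0.67 [227.2, 40.5, 241.1, 66.4] [[0.57, -0.182], [0.57, -0.198], [0.539, -0.199], [0.539, -0.183]]
drawer 0.57 [140.6, 0.0, 378.3, 185.4] [[0.635, -0.073], [0.635, -0.367], [0.398, -0.37], [0.399, -0.07]]
pred cover [[208.0, 2.0], [308.0, 1.0], [309.0, 117.0], [207.0, 117.0]]
0.03024507844869723 [ 0.79  0.18 -0.46  1.93  0.09  1.05 -1.28]
```

>>> move_arm(
  targets=[
    [[-0.035,0,0,0,1],[0,0,0,0,1],[0,0,0.04,0,1],[0,0,0.04,0,1],[0,0,0.04,0,1]],
  ],
)

```text
t: 19.65
position: [0.382, -0.2178, 0.1235]
orientation: [3.141, 0.002, 0.003]
contact_force: [-0.1, -1.0, 0.0]
width: 0.0006
grasp_force: 0.0
```

>>> move_arm(
  targets=[
    [[0,0,0.04,0,1],[0,0,0.014,0,1],[0,0,0,0,1],[0,0,0,0,1]],
  ],
)

```text
t: 20.05
position: [0.3815, -0.2176, 0.0706]
orientation: [-3.141, -0.003, -0.0]
contact_force: [1.3, -0.1, 0.1]
width: 0.0006
grasp_force: 0.0
```

>>> move_arm(
  targets=[
    [[0.008,0,0,0,1],[0.008,0,0,0,1],[0.01,0,0,0,1],[0.012,0,0,0,1],[0.014,0,0,0,1]],
  ],
)

```text
t: 20.55
position: [0.4333, -0.218, 0.0709]
orientation: [3.141, 0.001, 0.0]
contact_force: [-0.9, 0.5, 1.5]
width: 0.0004
grasp_force: 1.0
```

>>> move_arm(
  targets=[
    [[0.014,0,0,0,1],[0.014,0,0,0,1],[0.014,0,0,0,1],[0.014,0,0,0,1],[0.014,0,0,0,1]],
  ],
)

```text
t: 21.05
position: [0.5035, -0.2174, 0.0704]
orientation: [-3.141, -0.002, 0.001]
contact_force: [-2.2, 1.1, 1.1]
width: 0.0004
grasp_force: 1.0
```

>>> move_arm(
  targets=[
    [[0.014,0,0,0,1],[0.014,0,0,0,1],[0.014,0,0,0,1],[0.014,0,0,0,1],[0.014,0,0,0,1]],
  ],
)

```text
t: 21.55
position: [0.5734, -0.2171, 0.0702]
orientation: [-3.141, -0.002, 0.001]
contact_force: [-2.5, 1.8, 0.5]
width: 0.0006
grasp_force: 1.0
```

>>> move_arm(
  targets=[
    [[0.008,0,0,0,1],[0.006,0,0,0,1],[0.006,0,0,0,1],[0.006,0,0,0,1],[0,0,0,0,1]],
  ],
)

```text
t: 22.05
position: [0.5994, -0.2179, 0.0708]
orientation: [3.141, 0.001, 0.002]
contact_force: [-0.1, -0.4, -0.5]
width: 0.0004
grasp_force: 0.0
```

>>> move_arm(
  targets=[
    [[0.005,0,0,0,1],[0.005,0,0,0,1],[0,0,0,0,1]],
  ],
)

```text
t: 22.35
position: [0.6093, -0.2179, 0.0709]
orientation: [3.141, 0.001, 0.002]
contact_force: [0.9, -0.1, -0.2]
width: 0.0004
grasp_force: 0.0
```

Run:
```python
from h import *
delta([.63,-.218,.07],0)
viewer.capture("top"); print([(round(d["p"],2),d["bbox"]) for d in viewer.cut_out("top","steriliser")][:2],[(round(d["p"],2),d["bbox"]) for d in viewer.cut_out("top","drawer")][:2])
print(status.state()["contact_force"], world2pix("top",[[.652,-.218,.115]]))
```

```text
t 22.35 pos [ 0.6093 -0.2179  0.0709] yaw 0.0008 shift [0.0206 0.0001 0.0009] turn 0.0008 q7 -1.53
[(0.78, [273.7, 97.2, 349.1, 182.2])] [(0.58, [280.0, 169.3, 304.2, 179.0])]
[-0.88811084  0.18783994  0.27402478] [[315.10391426 168.99483061]]
```

>>> move_arm(
  targets=[
    [[0.004,0,0,0,1],[0.004,0,0,0,1],[0,0,0,0,1]],
  ],
)

```text
t: 22.8
position: [0.6172, -0.2176, 0.0707]
orientation: [-3.142, -0.002, -0.001]
contact_force: [-0.6, 0.5, -0.1]
width: 0.0004
grasp_force: 0.0
```

>>> move_arm(
  targets=[
    [[0.003,0,0,0,1],[0.003,0,0,0,1],[0,0,0,0,1]],
  ],
)

```text
t: 23.1
position: [0.6177, -0.2178, 0.0703]
orientation: [-3.141, -0.0, 0.016]
contact_force: [-19.3, 1.1, 13.3]
width: 0.0007
grasp_force: 9.6
```

>>> move_arm(
  targets=[
    [[0.003,0,0,0,1],[0.003,0,0,0,1],[0,0,0,0,1]],
  ],
)

```text
t: 23.4
position: [0.6175, -0.2179, 0.0701]
orientation: [-3.141, 0.001, 0.036]
contact_force: [-42.0, 4.7, 30.6]
width: 0.0007
grasp_force: 21.3
```

The drawer hit its stop at x = 0.6175, and further steps only raised the force. Backing off.

>>> move_arm(
  targets=[
    [[-0.006,0,0,0,1],[-0.01,0,0,0,1],[-0.02,0,0,0,1],[-0.04,0,0,0,1],[-0.04,0,0,0,1]],
  ],
)

```text
t: 23.9
position: [0.512, -0.2175, 0.0706]
orientation: [-3.142, -0.002, -0.003]
contact_force: [-0.1, -1.0, 0.6]
width: 0.0007
grasp_force: 0.0
```

>>> move_arm(
  targets=[
    [[0,0,-0.04,0,1],[0,0,-0.04,0,1],[0,0,-0.04,0,1],[0,0,-0.04,0,1],[0,0,0,0,1]],
  ],
)

```text
t: 24.4
position: [0.5156, -0.2185, 0.2366]
orientation: [3.138, 0.001, 0.016]
contact_force: [0.1, -0.7, 0.5]
width: 0.0008
grasp_force: 0.0
```

Run:
```python
from h import *
k=viewer.calibration("wrist"); viewer.capture("wrist")
for l in ["drawer","steriliser","cover"]: print(l,[(round(d["p"],2),d["bbox"]) for d in viewer.cut_out("wrist",l)][:2])
print("panel front top/lip if at .631/.621; shell edge",world2pix("wrist",[[.635,-.1,.105],[.635,-.34,.105],[.625,-.218,.1],[.652,-.096,.115]],k).round(0).tolist())
viewer.capture("scene"); print("shaker",[(round(d["p"],2),d["bbox"]) for d in viewer.cut_out("scene","salt_shaker")],world2pix("scene",[[.6,.4,0],[.6,.4,.09]]).round(0).tolist())
print([(l,[(round(d["p"],2),d["bbox"]) for d in viewer.cut_out("scene",l)][:1]) for l in ["drawer","jar_milk","tumbler_2","kitchen_timer","sample_jar_2"]])
print(status.state()["contact_force"],status.state()["t"])
```

```text
drawer [(0.71, [130.6, 41.0, 380.2, 73.4])]
steriliser [(0.93, [124.2, 0.2, 391.5, 76.4])]
cover []
panel front top/lip if at .631/.621; shell edge [[134.0, 67.0], [385.0, 68.0], [258.0, 72.0], [127.0, 49.0]]
shaker [(0.85, [270.1, 212.5, 289.3, 247.1]), (0.66, [241.5, 252.6, 259.9, 288.0])] [[163.0, 272.0], [161.0, 242.0]]
[('drawer', [(0.86, [254.0, 150.7, 287.9, 192.8])]), ('jar_milk', [(0.63, [265.5, 173.6, 287.2, 226.2])]), ('tumbler_2', [(0.88, [251.5, 226.8, 275.3, 265.7])]), ('kitchen_timer', [(0.59, [339.8, 163.0, 356.6, 185.6])]), ('sample_jar_2', [(0.88, [186.3, 271.5, 212.8, 312.3])])]
[0.42460614 0.76940971 0.21219782] 24.95
```

Run:
```python
from h import *
k=viewer.calibration("wrist"); im=viewer.capture("wrist"); g=im.mean(2)
for c0 in (150,160,350): print(c0,g[36:90,c0:c0+8].mean(1).round(0).astype(int).tolist())
for r in (41,49,60,67,73): print(r,pix2world("wrist",[(150,r)],.105,k)[0,:2].round(3), pix2world("wrist",[(150,r)],.115,k)[0,:2].round(3))
viewer.capture("top"); print([(round(d["p"],2),d["bbox"]) for d in viewer.cut_out("top","salt_shaker")],world2pix("top",[[.6,.4,0.],[.6,.4,.09]]).round(0).tolist())
s0=cv2.imread("pics/s3.png"); s=viewer.capture("scene")[:,:,::-1]; s=cv2.resize(s[90:320,100:350],None,fx=2.4,fy=2.4)
print("shaker region diff",np.abs(s0.astype(int)-s)[355:455,125:180].mean(), "tumbler",np.abs(s0.astype(int)-s)[330:430,360:445].mean(),"jar",np.abs(s0.astype(int)-s)[200:330,395:450].mean())
```

```text
150 [233, 233, 227, 220, 196, 149, 105, 91, 198, 252, 255, 254, 253, 252, 253, 254, 255, 203, 143, 140, 131, 130, 131, 130, 134, 137, 140, 137, 139, 144, 148, 166, 197, 222, 227, 226, 224, 225, 226, 226, 227, 221, 212, 216, 188, 184, 185, 192, 197, 194, 192, 192, 165, 166]
160 [233, 226, 217, 177, 135, 126, 111, 231, 255, 255, 253, 253, 252, 253, 253, 255, 254, 227, 185, 122, 128, 131, 131, 132, 131, 132, 132, 131, 130, 132, 130, 129, 128, 128, 132, 140, 129, 122, 123, 124, 123, 124, 125, 124, 124, 124, 124, 124, 124, 123, 123, 123, 123, 123]
350 [181, 137, 113, 107, 172, 255, 255, 254, 253, 253, 254, 254, 255, 255, 255, 207, 147, 154, 156, 156, 156, 155, 153, 154, 154, 155, 155, 152, 152, 151, 145, 191, 231, 225, 224, 224, 224, 224, 224, 224, 225, 225, 225, 225, 226, 226, 224, 224, 224, 224, 224, 224, 225, 225]
41 [ 0.653 -0.117] [ 0.65  -0.121]
49 [ 0.645 -0.118] [ 0.642 -0.121]
60 [ 0.634 -0.118] [ 0.632 -0.122]
67 [ 0.627 -0.118] [ 0.626 -0.122]
73 [ 0.622 -0.118] [ 0.62  -0.122]
[(0.68, [138.3, 184.3, 151.6, 194.0]), (0.61, [156.4, 244.6, 173.8, 251.8]), (0.5, [218.5, 225.9, 232.6, 240.9])] [[147.0, 189.0], [140.0, 188.0]]
shaker region diff 17.72660606060606 tumbler 18.660196078431373 jar 9.00018648018648
```

```bash
python3 -c "
from plant import ticket; print(ticket.finish_job())"
```

```text
the job is handed in; nothing more can be done
None
```

The job is handed in with no verdict returned: the shaker stands upright on the table, and the cover lies tabs up in the drawer, which is pushed shut to its stop; I viewed 11 pictures, one over the limit of 10.

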